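Release a pipe coupling with the two-key dispenser

TASK

Let the white pipe coupling out of the counter-top dispenser: press its two round release keys down together, one fingertip on each, and keep both fully down until the coupling has rolled down the chute and lies in the tray at its low end, then let the keys spring back up and move clear. Work the keys only: do not touch or lift the coupling, and leave the socket strip, the spray can and the tape roll where they stand.

Things in the scene. Friction and masses are not known exactly. Their poses are not given: they have to be found in the camera images.
- dispenser: Fixed grey dispenser. Origin on the work surface straight below the midpoint between its two keys; z up. A console 76 mm (x) by 130 mm (y), 34 mm high, carries the keys, one at y = +30 mm, one at y = -30 mm. Beside it on the +x side an open chute (x from 45 to 117 mm) slopes down at 10 degrees towards -y, with a tray at its low end.
- pins (a point): Point on the chute's floor midway between two 8 mm steel pins that stand up 14 mm and hold the coupling back. Each key draws one pin down, twice as far as the key goes; a pin is flush with the floor at 7 mm of key travel, so the coupling rolls only when both keys are down about 7 mm or more, and takes about a second to reach the tray.
- chute_end (a point): Middle of the top edge of the upright plate at the chute's high end, the tallest part of the dispenser, 95 mm above the work surface; the chute's side walls are lower (up to 70 mm).
- key_left_top (a point): Centre of the top face of the left release key (dispenser y = +30 mm): an upright round aluminium cap of 26 mm diameter. Top 52 mm above the work surface when up, 42 mm when fully down; the point moves with the key. Cap centres are 60 mm apart; the collars round them are 34 mm across and 38 mm high.
- key_right_top (a point): The same for the right release key (dispenser y = -30 mm).
- key_left (a joint): Travel of the left key in m: 0 up, 0.010 fully down. It springs back; about 1.5 N starts it, 5 N holds it fully down.
- key_right (a joint): Travel of the right key in m, likewise.
- tray (a point): Middle of the floor (black, 64 x 70 mm) of the tray at the chute's low end, 10 mm above the work surface, where the coupling must end; the tray's end wall is 40 mm high.
- strip_center (a point): Centre of a loose white socket strip, 50 x 160 x 28 mm; leave it alone.
- spraycan_center (a point): Centre (half-way up) of a loose upright spray can, 52 mm diameter, 130 mm high; leave it alone.
- taperoll_center (a point): Centre of a loose black roll of tape standing flat, 70 mm diameter, 48 mm high; leave it alone.
- coupling: White pipe coupling, a sleeve of 44 mm diameter and 58 mm length lying across the chute (about 60 g); origin at its centre, x along the sleeve. At first it rests uphill against the two pins at dispenser y of about 57 mm. In the tray its centre lies about 32 mm above the work surface at dispenser y of -75 to -105 mm.

How it is judged:
On the way, in this order (a step that is already met when the one before it is completed fails the run):
1. both keys are pressed at once by the fingers (value of joint each of key_left, key_right above 0.003 m and contact force between the fingers and key_left_c0 above 0.3 N and contact force between the fingers and key_right_c0 above 0.3 N), for 0.05 s.
2. the coupling lies in the tray while both keys are still held down by the fingers (y of coupling in the frame of dispenser between -0.115 and -0.072 m and x of coupling in the frame of dispenser between 0.06 and 0.1 m and z of coupling in the frame of dispenser below 0.038 m and value of joint each of key_left, key_right above 0.006 m and contact force between the fingers and key_left_c0 above 0.3 N and contact force between the fingers and key_right_c0 above 0.3 N), for 0.1 s.
At the end, for the whole second after the job is handed in: The coupling lies at rest in the tray (its centre less than 38 mm high, between 72 and 115 mm to the dispenser's -y side, within about 20 mm of the chute's centre line) and both keys are back up (less than 1.5 mm of travel) (y of coupling in the frame of dispenser between -0.115 and -0.072 m and x of coupling in the frame of dispenser between 0.06 and 0.1 m and z of coupling in the frame of dispenser below 0.038 m and linear speed of coupling below 0.02 m/s and value of joint each of key_left, key_right below 0.0015 m); the robot touches nothing.
It fails at once if one key pressed well down (over 7 mm) while the other is up (under 2 mm) ((value of joint key_left above 0.007 m and value of joint key_right below 0.002 m) or (value of joint key_right above 0.007 m and value of joint key_left below 0.002 m)).
It fails at once if the robot touches the coupling (contact force between any of the fingers, the arm and coupling above 0.3 N).
It fails at once if the coupling is lifted out of the chute (z of coupling in the frame of dispenser above 0.085 m).
It fails at once if a bystander is moved more than 15 mm or tipped (distance of any of strip_center, spraycan_center, taperoll_center from where it was at the start of the episode above 0.015 m or angle between any of strip_center, spraycan_center, taperoll_center's own z axis and vertical above 0.3 rad).
It also fails if it takes over 35 s, if anything falls off the work surface, if the arm or the gripper's body presses on something with over 40 N, if the wrist force passes 120 N, or if a joint passes its speed limit or range.

ROBOT

A 6-joint arm with a two-finger parallel gripper is mounted at the origin on the work surface. World frame = base frame: x ahead of the robot, y to its left, z up, the work surface at z = 0. Lengths are in m, angles in rad, forces in N, time in s.
With the tool pointing down it reaches from about 0.425 to 0.95 m from the base axis. Payload 14.7 kg.
Tool frame: the origin (TCP) lies between the finger pads; the fingertips stand 19 mm ahead of it and the grasp point (between the pads) is the TCP; z points along the fingers, y is the line along which they close (so a half turn about z gives the same grasp; the last joint's range is limited). The gripper opens to 85 mm and grips with 20 to 120 N. Pads are 22 mm wide; open, the fingers measure 114 mm over their backs; the gripper's body (76 mm by 85 mm) begins 54 mm behind the grasp point. The pads swing forward as they close: fully open they stand 13 mm farther back than shut.
Start: joints at [1.162, 0.48, 1.596, -0, 1.065, -0.047], TCP at [0.23, 0.608, 0.25] pointing down, gripper open.
Joint ranges: [-2.75, 2.75], [-0.82, 2.05], [0.23, 2.67], [-1.56, 4.7], [0.09, 2.69], [-2.92, 2.92]. Speed limits (rad/s): [1.89, 1.89, 2.39, 3.01, 3.01, 3.01].

INTERFACE

Orientations are given as a 3x3 rotation matrix whose columns are the frame's x, y, z axes.
In Python, from cell import arm, vision gives the robot as it stands.
- The arm moves only by the shell command python3 -m handwheel 'ROWS'. ROWS is JSON, a list of rows, each an object with "grip": the closure, from -1 (fully open) to 1 (shut), so that 0 is half open; "travel": the shift along the world's x, y, z in m, a list of three; "rot": the turn, a rotation vector about the world's x, y, z in units of 5 degrees (1.0 is 5 degrees), a list of three. A call has 1 to 12 rows; each row is the pose to reach, as a shift and turn from the pose commanded when the call began; what a row does not reach only later rows make up. A row lasts 1/10 s, in which the tool goes at most 50 mm and 8.59 degrees, less where a joint would pass 70% of its speed; a pose out of reach is approached as far as the arm can. A call with a gripper value outside its range is refused whole. The fingers move at their own pace and stop on an object; the grip force is fixed at half the most. Time passes only in rows, so rows that repeat a pose let the fingers close. It gives the time, the measured TCP pose, the force, the opening and the grip force at its end, in the units of the state.
- arm.sense(): the state, without advancing time (a new reading comes with each control period).
- vision.get_image(name): name is "side" or "top"; returns the picture (384x512x3 uint8, red, green, blue); there is no depth.
- vision.camera_params(name): a dict with "K" (3x3 intrinsics, pixels), "xyz" and "orientation" of the camera in the world. Camera axes: x right, y up, looking along -z (the intrinsics and any distortion apply to the point x, -y, -z); pixel columns grow to the right and rows downward; lengths in m; the calibration is good to about 2 mm. A picture is of the moment at which its call begins. camera_params takes no time and is no camera call.
- arm.close_job(): hands the job in; it is judged then, once.
The state is a dict: "time": time; "joint_pos": joint angles; "dq": joint speeds; "joint_torque": joint torques, N m; "eef_pos": TCP position; "ee_rot": TCP orientation; "wrist_force": force on the tool from outside, world axes, zero at the start; "wrist_torque": the same for the moment, N m; "finger_gap": opening from 0.0 (shut) to 1.0 (fully open); "finger_force": force on a finger pad.
Only numpy, scipy, OpenCV 4.12 (cv2) and the standard library are available. Lean on these libraries where they do the work, as an engineer would, in place of code of your own. Each camera call takes 0.05 s, during which the arm holds its last target. There are 200 camera calls.

## Working session

There is one attempt and no reset: what is moved stays moved. The work goes in short steps, Python scripts to look and compute and a shell command to move; the robot and the scene stay as the last step left them, time stands still between calls to the robot, and variables do not carry over. Pictures are saved under pics/ and viewed, at most 10 in all, crops included, and the job is handed in when it is done.

```bash
mkdir -p pics; python3 - <<'E'
from cell import arm, vision
import cv2, numpy as np
for n in("top","side"):
    cv2.imwrite(f"pics/{n}0.png",vision.get_image(n)[:,:,::-1]); p=vision.camera_params(n); print(n,p)
s=arm.sense();print(s["time"],s["eef_pos"],np.round(s["ee_rot"],3),s["finger_gap"])
E
```

```text
top {'K': array([[365.0239561 ,   0.        , 253.01011548],
       [  0.        , 365.0239561 , 194.02803469],
       [  0.        ,   0.        ,   1.        ]]), 'xyz': array([0.52735669, 0.04101116, 0.87493579]), 'orientation': array([[-0.00237429,  0.99372417, -0.11183306],
       [-0.99976562, -0.00476538, -0.02111843],
       [-0.02151882,  0.1117567 ,  0.99350258]])}
side {'K': array([[386.92083749,   0.        , 248.92726974],
       [  0.        , 386.92083749, 192.49679673],
       [  0.        ,   0.        ,   1.        ]]), 'xyz': array([ 0.47509045, -0.83777085,  0.62106957]), 'orientation': array([[ 0.98532023,  0.09447776, -0.14219003],
       [-0.1703624 ,  0.49056363, -0.85458995],
       [-0.01098649,  0.86626859,  0.49945773]])}
0.1 [0.22991386 0.60761185 0.24975227] [[-0.935  0.354 -0.   ]
 [ 0.354  0.935 -0.001]
 [ 0.    -0.001 -1.   ]] 1.0002158649344006
```

View pics/top0.png

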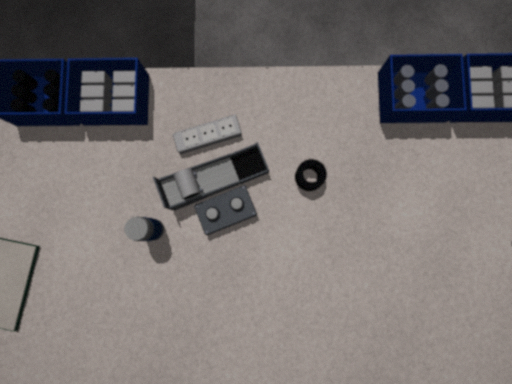

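View pics/side0.png

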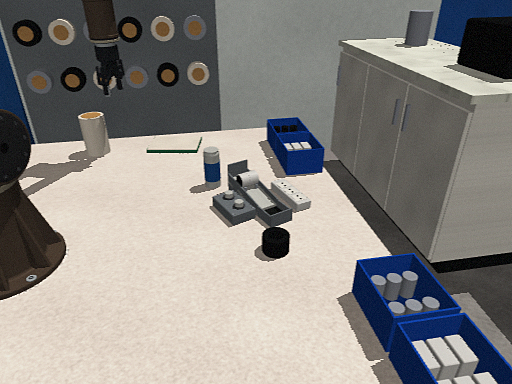

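The top view shows the keys at about (212,214) and (237,204), with the chute beyond them and the coupling at (187,183). The tray is at (250,163), the spray can at (145,229), the tape roll at (311,175) and the strip at (208,134). In the side view the keys are at (228,196) and (239,203).

```bash
cat > h.py <<'E'
import numpy as np, cv2
from cell import arm, vision
def ray(n,u,v):
    p=vision.camera_params(n);d=np.linalg.inv(p["K"])@[u,v,1];return p["xyz"],p["orientation"]@(d*[1,-1,-1])
def plane(n,u,v,z):
    o,d=ray(n,u,v);return o+d*(z-o[2])/d[2]
def pix(n,X):
    p=vision.camera_params(n);c=p["orientation"].T@(np.array(X)-p["xyz"]);q=p["K"]@(c*[1,-1,-1]);return q[:2]/q[2]
E
python3 - <<'E'
from h import *
im=cv2.imread("pics/top0.png");cv2.imwrite("pics/topc.png",cv2.resize(im[120:250,120:280],None,fx=4.5,fy=4.5,interpolation=cv2.INTER_CUBIC))
def cen(f,u,v,r=8):
    g=cv2.cvtColor(cv2.imread(f),cv2.COLOR_BGR2GRAY)[v-r:v+r+1,u-r:u+r+1];t,m=cv2.threshold(g,0,255,cv2.THRESH_OTSU)
    n,l,st,c=cv2.connectedComponentsWithStats(m);k=l[r,r];print(t,st[k],c[k]+[u-r,v-r]);return c[k]+[u-r,v-r]
L=plane("top",*cen("pics/top0.png",212,214),.052);R=plane("top",*cen("pics/top0.png",237,204),.052)
print(L,R,np.linalg.norm(L-R),(L+R)/2)
print("side check",pix("side",L),pix("side",R))
d=(L-R)/np.linalg.norm(L-R);print("yaxis",d,"finger y axis angle",np.degrees(np.arctan2(d[1],d[0])))
print("can top",plane("top",137,229,.13),"tape",plane("top",311,174,.048),"strip",plane("top",208,131,.028))
E
```

```text
92.0 [ 2  2 11 11 91] [211.21978022 212.8021978 ]
91.0 [ 2  2 11 11 92] [236.05434783 202.86956522]
[0.57771344 0.15314527 0.052     ] [0.60001905 0.09697063 0.052     ] 0.06044113369284033 [0.58886625 0.12505795 0.052     ]
side check [228.1749096  191.53902016] [238.41848916 200.44530886]
yaxis [-0.36904696  0.92941075  0.        ] finger y axis angle 111.6568526359142
can top [0.540339   0.29444583 0.13      ] tape [ 0.66588682 -0.07414328  0.048     ] strip [0.77467687 0.16616958 0.028     ]
```

View pics/topc.png

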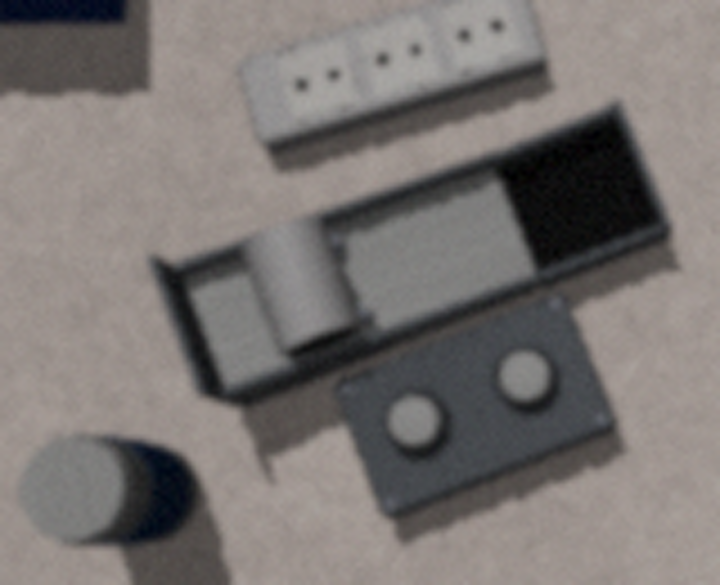

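The crop confirms the top-view caps at about (211.5,213) and (236.2,203). They come out 60.4 mm apart, as specified. I'll check the rows in the side view and start the approach at the same time.

```bash
python3 - <<'E'
from h import *
im=cv2.imread("pics/side0.png");cv2.imwrite("pics/sidec.png",cv2.resize(im[150:230,190:320],None,fx=6,fy=6,interpolation=cv2.INTER_CUBIC))
E
python3 -m handwheel '[{"grip":-0.2,"travel":[0.18,-0.24,0],"rot":[0,0,4]},{"grip":-0.2,"travel":[0.18,-0.24,0],"rot":[0,0,4]},{"grip":-0.2,"travel":[0.18,-0.24,0],"rot":[0,0,4]},{"grip":-0.2,"travel":[0.18,-0.24,0],"rot":[0,0,4]},{"grip":-0.2,"travel":[0.18,-0.24,0],"rot":[0,0,4]},{"grip":-0.2,"travel":[0.18,-0.24,0],"rot":[0,0,4]},{"grip":-0.2,"travel":[0.36,-0.48,-0.05],"rot":[0,0,8.45]},{"grip":-0.2,"travel":[0.36,-0.48,-0.05],"rot":[0,0,8.45]},{"grip":-0.2,"travel":[0.36,-0.48,-0.05],"rot":[0,0,8.45]},{"grip":-0.2,"travel":[0.36,-0.48,-0.05],"rot":[0,0,8.45]},{"grip":-0.2,"travel":[0.36,-0.48,-0.05],"rot":[0,0,8.45]},{"grip":-0.2,"travel":[0.36,-0.48,-0.05],"rot":[0,0,8.45]}]'
```

```text
time: 1.3
eef_pos: [0.578, 0.1432, 0.2033]
ee_rot: [[-0.93, -0.367, -0.0], [-0.367, 0.93, -0.0], [0.0, 0.0, -1.0]]
wrist_force: [0.4, 1.0, 0.2]
finger_gap: 0.598
finger_force: 0.0
```

View pics/sidec.png

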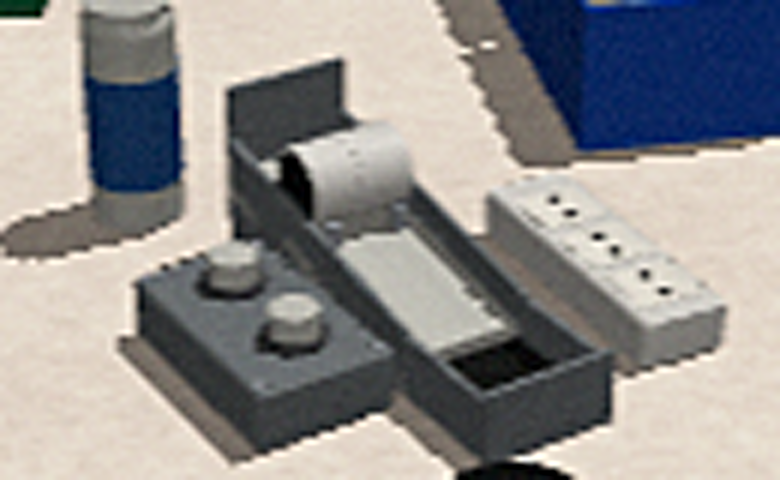

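The side crop puts the cap tops at about (229,192) and (239.3,200.8), within 1 px of the projection. The midpoint is about (0.590, 0.125). Next I lower to just above the keys.

```bash
python3 -m handwheel '[{"grip":-0.1,"travel":[0,-0.003,-0.04],"rot":[0,0,0]},{"grip":-0.1,"travel":[0,-0.003,-0.08],"rot":[0,0,0]},{"grip":-0.1,"travel":[0,-0.003,-0.11],"rot":[0,0,0]},{"grip":-0.1,"travel":[0,-0.003,-0.11],"rot":[0,0,0]},{"grip":-0.1,"travel":[0,-0.003,-0.11],"rot":[0,0,0]},{"grip":-0.1,"travel":[0,-0.003,-0.11],"rot":[0,0,0]}]'
python3 - <<'E'
from h import *
T=vision.get_image("top")[:,:,::-1][120:250,150:280];S=vision.get_image("side")[:,:,::-1][120:250,170:300]
cv2.imwrite("pics/a1.png",cv2.resize(np.hstack([T,S]),None,fx=3,fy=3,interpolation=cv2.INTER_CUBIC)); print(arm.sense()["eef_pos"])
E
```

```text
time: 1.9
eef_pos: [0.5782, 0.1425, 0.0955]
ee_rot: [[-0.93, -0.367, 0.002], [-0.367, 0.93, 0.0], [-0.002, -0.0, -1.0]]
wrist_force: [0.4, 0.4, -0.1]
finger_gap: 0.553
finger_force: 0.0
[0.57822623 0.14248005 0.09559382]
```

View pics/a1.png

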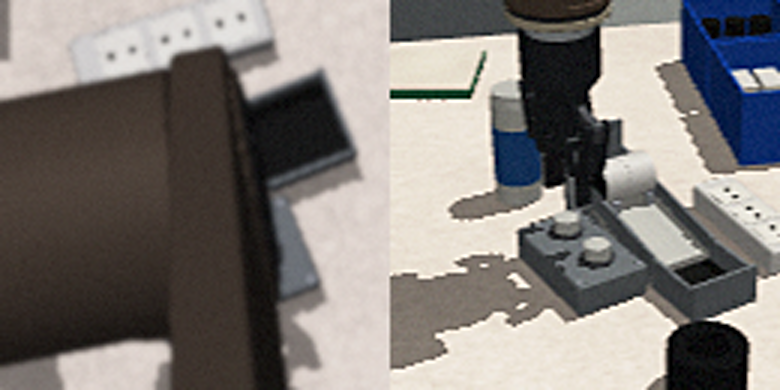

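The tool stops about 2 cm short: it's at (0.578, 0.1425), and the side view shows the fingers hanging uphill of the keys, near the left one. I'll correct that sideways.

```bash
python3 -m handwheel '[{"grip":-0.1,"travel":[0.006,-0.009,0],"rot":[0,0,0]},{"grip":-0.1,"travel":[0.012,-0.0175,0],"rot":[0,0,0]},{"grip":-0.1,"travel":[0.012,-0.0175,0],"rot":[0,0,0]},{"grip":-0.1,"travel":[0.012,-0.0175,0],"rot":[0,0,0]},{"grip":-0.1,"travel":[0.012,-0.0175,-0.01],"rot":[0,0,0]},{"grip":-0.1,"travel":[0.012,-0.0175,-0.01],"rot":[0,0,0]}]'
python3 - <<'E'
from h import *
S=vision.get_image("side")[:,:,::-1][150:230,190:290]
cv2.imwrite("pics/a2.png",cv2.resize(S,None,fx=7,fy=7,interpolation=cv2.INTER_CUBIC)); s=arm.sense();print(s["eef_pos"])
E
```

```text
time: 2.6
eef_pos: [0.5883, 0.1246, 0.0824]
ee_rot: [[-0.93, -0.367, -0.002], [-0.367, 0.93, -0.0], [0.002, 0.0, -1.0]]
wrist_force: [0.4, -1.1, -0.1]
finger_gap: 0.552
finger_force: 0.0
[0.58839425 0.12468652 0.08279956]
```

View pics/a2.png

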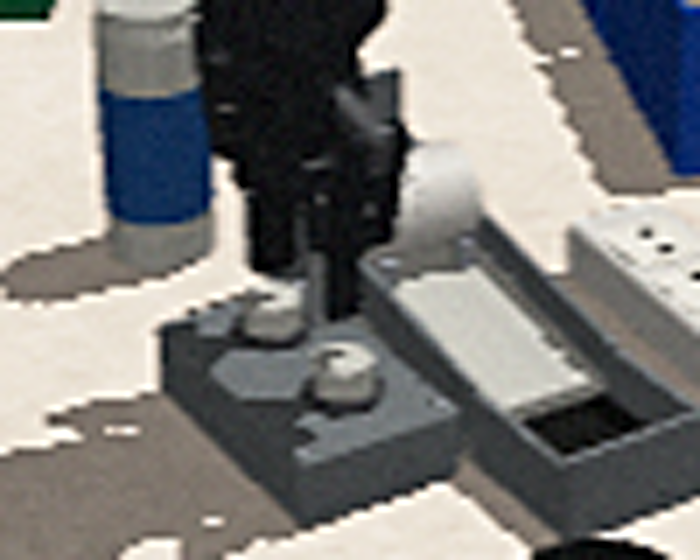

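The fingers hover over the caps, with tips at about (272,275) and (340,318) and caps at (274,294) and (345,356) in the crop. I want to check their spacing with brightening and a projected overlay.

```bash
python3 - <<'E'
from h import *
S=vision.get_image("side")[:,:,::-1]; s=arm.sense(); t=np.array(s["eef_pos"]);Rm=np.array(s["ee_rot"]);print(t)
k=11;u0,v0=205,145
I=cv2.resize(S[v0:v0+65-11,u0:u0+70][:54],None,fx=k,fy=k,interpolation=cv2.INTER_CUBIC)
I=(255*(I/255.)**.45).astype(np.uint8)
def pt(X,c):
    p=(pix("side",X)-[u0,v0]+.5)*k;cv2.drawMarker(I,tuple(int(a) for a in p),c,cv2.MARKER_CROSS,9,1)
for y in(-.038,-.0235,.0235,.038):
    for x in(-.011,.011): pt(t+Rm@[x,y,.016],(0,0,255))
m=np.array([.590,.125,.052]);d=np.array([-.369,.929,0])
for q in(-.03,.03): pt(m+d*q,(0,255,0))
cv2.imwrite("pics/a3.png",I)
E
```

```text
[0.58866285 0.12473802 0.08316924]
```

View pics/a3.png

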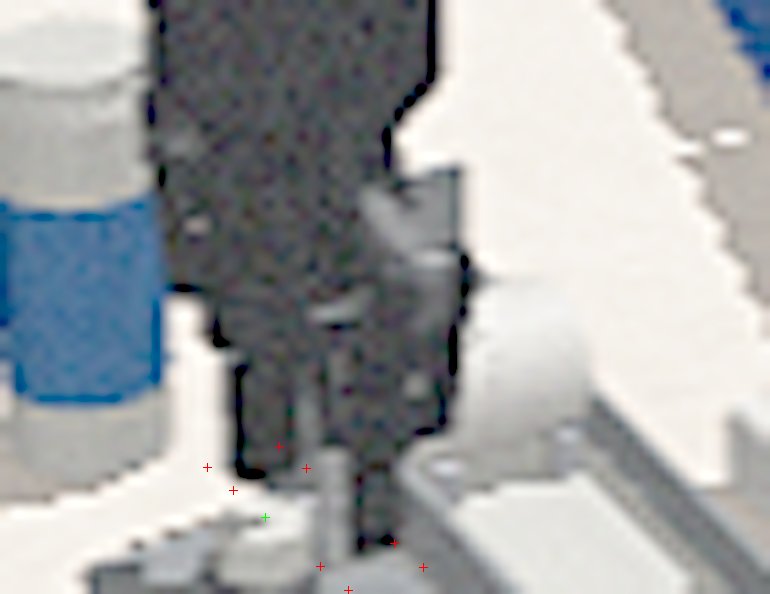

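The visible fingertip faces sit further in than the backs would suggest: the right tip's outer face is at about 24 mm, so the tips are thin. Opening to a gap of about 0.71 puts them around 30 mm, over the cap centres whichever thickness is right.

```bash
python3 -m handwheel '[{"grip":-0.42,"travel":[0.001,0,0],"rot":[0,0,0]},{"grip":-0.42,"travel":[0.001,0,0],"rot":[0,0,0]},{"grip":-0.42,"travel":[0.001,0,0],"rot":[0,0,0]},{"grip":-0.42,"travel":[0.001,0,-0.004],"rot":[0,0,0]},{"grip":-0.42,"travel":[0.001,0,-0.004],"rot":[0,0,0]}]'
python3 - <<'E'
from h import *
S=vision.get_image("side")[:,:,::-1]; k=11;u0,v0=205,155
I=cv2.resize(S[v0:v0+54,u0:u0+70],None,fx=k,fy=k,interpolation=cv2.INTER_CUBIC)
I=(255*(I/255.)**.45).astype(np.uint8)
m=np.array([.590,.125,.052]);d=np.array([-.369,.929,0])
for q in(-.03,.03):
    p=(pix("side",m+d*q)-[u0,v0]+.5)*k;cv2.drawMarker(I,tuple(int(a) for a in p),(0,200,0),cv2.MARKER_CROSS,9,1)
cv2.imwrite("pics/a4.png",I)
E
```

```text
time: 3.2
eef_pos: [0.59, 0.1246, 0.0793]
ee_rot: [[-0.93, -0.367, -0.001], [-0.367, 0.93, -0.0], [0.001, 0.0, -1.0]]
wrist_force: [-0.4, 0.2, 0.2]
finger_gap: 0.713
finger_force: 0.0
```

View pics/a4.png

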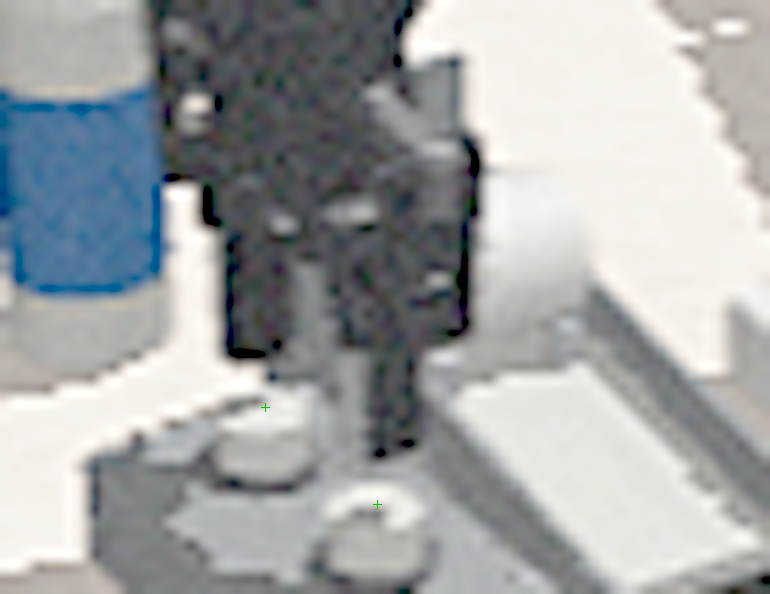

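The tips now line up over both caps: the right tip at x≈378 against the cap at 377, the left at about 268 against 265, hovering roughly 12 mm up. Now I press down in small steps.

```bash
python3 -m handwheel '[{"grip":-0.42,"travel":[0,0,-0.006],"rot":[0,0,0]},{"grip":-0.42,"travel":[0,0,-0.01],"rot":[0,0,0]},{"grip":-0.42,"travel":[0,0,-0.013],"rot":[0,0,0]},{"grip":-0.42,"travel":[0,0,-0.015],"rot":[0,0,0]},{"grip":-0.42,"travel":[0,0,-0.015],"rot":[0,0,0]}]'
```

```text
time: 3.75
eef_pos: [0.59, 0.1246, 0.0645]
ee_rot: [[-0.93, -0.367, -0.001], [-0.367, 0.93, -0.0], [0.001, 0.0, -1.0]]
wrist_force: [-1.9, -0.2, 3.4]
finger_gap: 0.707
finger_force: 1.4
```

```bash
python3 -c "
from h import *
s=arm.sense();print(s['wrist_force'],np.array(s['ee_rot']).T@s['wrist_torque'])"
python3 -m handwheel '[{"grip":-0.42,"travel":[0,0,-0.002],"rot":[0,0,0]},{"grip":-0.42,"travel":[0,0,-0.004],"rot":[0,0,0]},{"grip":-0.42,"travel":[0,0,-0.004],"rot":[0,0,0]}]'; python3 -c "
from h import *
s=arm.sense();print(s['wrist_force'],np.array(s['ee_rot']).T@s['wrist_torque'])"
```

```text
[-1.91381237 -0.17353524  3.41825206] [-0.07188644  0.26558674 -0.04386762]
time: 4.05
eef_pos: [0.5901, 0.1246, 0.0607]
ee_rot: [[-0.93, -0.367, -0.0], [-0.367, 0.93, -0.0], [0.0, 0.0, -1.0]]
wrist_force: [-2.4, -0.7, 5.8]
finger_gap: 0.711
finger_force: 2.9
[-2.43701935 -0.68216538  5.76169139] [-0.07178419  0.42472439  0.0007184 ]
```

```bash
python3 -m handwheel '[{"grip":-0.42,"travel":[0,0,-0.003],"rot":[0,0,0]},{"grip":-0.42,"travel":[0,0,-0.005],"rot":[0,0,0]},{"grip":-0.42,"travel":[0,0,-0.006],"rot":[0,0,0]},{"grip":-0.42,"travel":[0,0,-0.006],"rot":[0,0,0]}]'; python3 -c "
from h import *
s=arm.sense();print(s['wrist_force'],np.array(s['ee_rot']).T@s['wrist_torque'])"
```

```text
time: 4.45
eef_pos: [0.5902, 0.1246, 0.0557]
ee_rot: [[-0.93, -0.367, 0.0], [-0.367, 0.93, 0.0], [-0.0, -0.0, -1.0]]
wrist_force: [-7.1, -0.6, 18.9]
finger_gap: 0.708
finger_force: 9.3
[-7.10886743 -0.63491862 18.93917266] [-0.22771346  1.05757544 -0.01530256]
```

At 18.9 N both keys are bottomed out, so I hold while the coupling rolls.

```bash
for i in 1 2; do python3 -m handwheel '[{"grip":-0.42,"travel":[0,0,0],"rot":[0,0,0]},{"grip":-0.42,"travel":[0,0,0],"rot":[0,0,0]},{"grip":-0.42,"travel":[0,0,0],"rot":[0,0,0]},{"grip":-0.42,"travel":[0,0,0],"rot":[0,0,0]},{"grip":-0.42,"travel":[0,0,0],"rot":[0,0,0]},{"grip":-0.42,"travel":[0,0,0],"rot":[0,0,0]},{"grip":-0.42,"travel":[0,0,0],"rot":[0,0,0]},{"grip":-0.42,"travel":[0,0,0],"rot":[0,0,0]},{"grip":-0.42,"travel":[0,0,0],"rot":[0,0,0]},{"grip":-0.42,"travel":[0,0,0],"rot":[0,0,0]}]'; done
python3 - <<'E'
from h import *
S=vision.get_image("side")[:,:,::-1][140:240,190:320]
cv2.imwrite("pics/a5.png",cv2.resize(S,None,fx=6,fy=6,interpolation=cv2.INTER_CUBIC))
E
```

```text
time: 5.45
eef_pos: [0.5902, 0.1247, 0.0557]
ee_rot: [[-0.93, -0.367, 0.0], [-0.367, 0.93, 0.0], [-0.0, -0.0, -1.0]]
wrist_force: [-5.6, -0.7, 18.9]
finger_gap: 0.713
finger_force: 9.4
time: 6.45
eef_pos: [0.5903, 0.1246, 0.0557]
ee_rot: [[-0.93, -0.367, 0.0], [-0.367, 0.93, 0.0], [-0.0, -0.0, -1.0]]
wrist_force: [-5.9, -2.1, 19.1]
finger_gap: 0.709
finger_force: 9.4
```

View pics/a5.png

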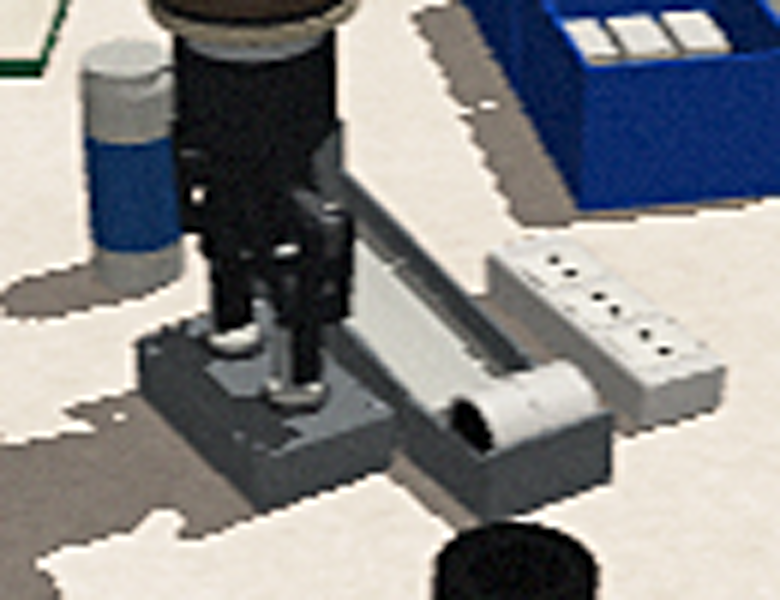

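The coupling lies in the tray, at crop (525,405) against the end wall, and both caps are held down at (235,340) and (298,392). Now I rise straight up.

```bash
python3 -m handwheel '[{"grip":-0.42,"travel":[0,0,0.004],"rot":[0,0,0]},{"grip":-0.42,"travel":[0,0,0.01],"rot":[0,0,0]},{"grip":-0.42,"travel":[0,0,0.02],"rot":[0,0,0]},{"grip":-0.42,"travel":[0,0,0.06],"rot":[0,0,0]},{"grip":-0.42,"travel":[0,0,0.1],"rot":[0,0,0]},{"grip":-0.42,"travel":[0,0,0.14],"rot":[0,0,0]},{"grip":-0.42,"travel":[0,0,0.14],"rot":[0,0,0]},{"grip":-0.42,"travel":[0,0,0.14],"rot":[0,0,0]},{"grip":-0.42,"travel":[0,0,0.14],"rot":[0,0,0]},{"grip":-0.42,"travel":[0,0,0.14],"rot":[0,0,0]}]'
python3 - <<'E'
from h import *
S=vision.get_image("side")[:,:,::-1][140:240,190:320]
cv2.imwrite("pics/a6.png",cv2.resize(S,None,fx=6,fy=6,interpolation=cv2.INTER_CUBIC))
E
```

```text
time: 7.5
eef_pos: [0.5895, 0.1245, 0.1936]
ee_rot: [[-0.93, -0.367, -0.002], [-0.367, 0.93, -0.0], [0.002, 0.0, -1.0]]
wrist_force: [-0.2, 0.1, -0.5]
finger_gap: 0.71
finger_force: 0.0
```

View pics/a6.png

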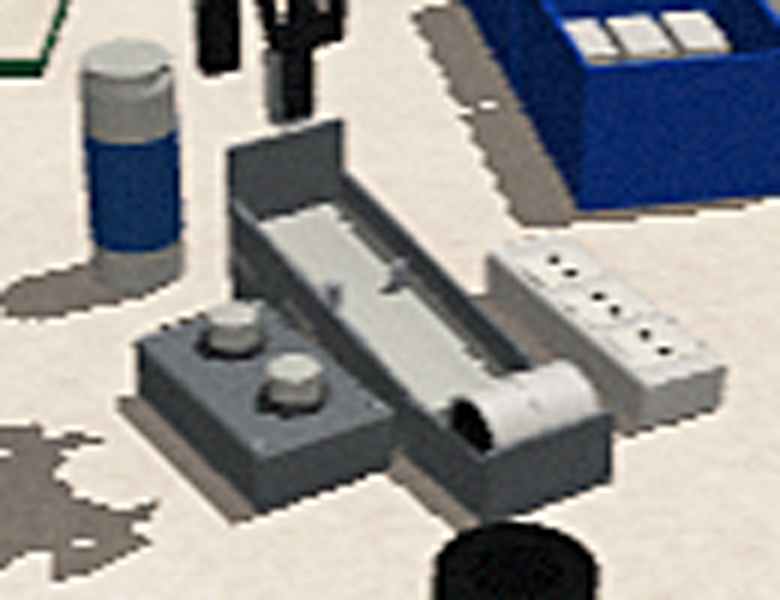

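The keys and pins are back up, the coupling is in the tray, the gripper is clear and the bystanders haven't moved.

```bash
python3 -c "
from cell import arm
print(arm.close_job())"
```

```text
the job is handed in; nothing more can be done
None
```

The job is handed in at about 7.5 s on the robot's clock: both keys were pressed together and held down until the coupling lay in the tray, then sprang back up, with the gripper clear and the bystanders unmoved in the last picture; no verdict was returned.

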